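# Carry the trackball's loose ball in its parts tray

## Robot

A 6-joint arm with a two-finger parallel gripper is mounted at the origin on a cart in front of the work surface, level with it; the furniture and walls round the work are solid. World frame = base frame: x ahead of the robot, y to its left, z up, the work surface at z = 0. Lengths are in m, angles in rad, forces in N, time in s.
With the tool pointing down it reaches from about 0.325 to 0.775 m from the base axis. Payload 9.3 kg.
Tool frame: the origin (TCP) lies at the very end of the fingers, on their centre line; the grasp point (between the pads) lies 19 mm behind it; z points along the fingers, y is the direction in which the jaws open and shut (so a half turn about z gives the same grasp; the last joint's range is limited). The gripper opens to 85 mm and grips with 20 to 120 N. Pads are 22 mm wide; open, the fingers measure 114 mm over their backs; the gripper's body (76 mm by 85 mm) begins 54 mm behind the grasp point. The pads swing forward as they close: fully open they stand 13 mm farther back than shut.
Start: joints at [-1.396, 0.259, 0.021, 1.334, 0, 1.418], TCP at [0.177, -0.521, 0.231] pointing down, gripper open.
Joint ranges: [-3.04, 3.04], [-0.91, 1.82], [-1.04, 1.36], [-1.92, 1.95], [-1.52, 1.45], [-3.14, 3.14]. Speed limits (rad/s): [2.22, 2.22, 2.79, 3.14, 3.14, 3.14].

## Interface

Orientations are given as a unit quaternion [x, y, z, w].
In Python, from rig import manip, viewer gives the robot as it stands. Calls block until the motion is done:
- manip.move_ptp(position, orientation): joint-space move of the TCP to a pose.
- manip.movel(position, rate=0.15, rotation=None, force_limit=None): straight line of the TCP; rotation=None keeps the orientation; rate is the mean speed in m/s. With force_limit (N) it stops when the force on the tool has changed by that much, and returns True; else False.
- manip.move_j(angles): joint-space move.
- manip.grip(opening, force=None): finger opening in m; force is the grip in N (None keeps the last); returns when the fingers have stopped.
- manip.pause(seconds).
- manip.solve_ik(position, orientation): joint angles nearest the present ones, or None.
- viewer.read_camera(name): name is "side" or "top"; returns a dict with "image" (420x560x3 uint8, red, green, blue), "fx", "fy", "cx", "cy" (pixels), "extrinsics" (4x4, takes a point from world to camera coordinates). Camera axes: x right, y down, z forward; pixel columns grow to the right and rows downward; lengths in m; the calibration is good to about 2 mm. A picture is of the moment at which its call begins. There is no depth.
A pose or a line that the arm cannot do raises manip.Unreachable and nothing moves.
- manip.finish_job(): hands the job in, once; it reports no verdict.
Readings, each from a call of its own:
- manip.current_clock(): time.
- manip.current_joint_pos(): joint angles.
- manip.current_dq(): joint speeds.
- manip.current_joint_torque(): joint torques, N m.
- manip.current_position(): TCP position.
- manip.current_tcp_rot(): TCP orientation.
- manip.current_contact_force(): force on the tool from outside, world axes, zero at the start.
- manip.current_wrist_torque(): the same for the moment, N m.
- manip.current_width(): finger opening in m.
Only numpy, scipy, OpenCV 4.12 (cv2) and the standard library are available. Lean on these libraries where they do the work, as an engineer would, in place of code of your own. Each camera call takes 0.05 s, during which the arm holds its last target.

## Task

I am cleaning my trackball, and its loose ball has rolled out of the round nest of the parts tray into the screw groove. Lift the tray by its handle and tip it nest end down by about 25 degrees, so that the ball rolls back into the nest, and bring it level again; then, keeping it level and the ball in the middle of the nest, turn it a quarter turn to the left, square across the notepad, nest end on the side where the trackball stands. Finish while holding the tray like that for me to take the ball: level, still and at least 7 cm above the pad, and leave the other things on the desk alone.

Things in the scene. Friction and masses are not known exactly. Their poses are not given: they have to be found in the camera images.
- tray: grey metal parts tray, 174 x 104 mm (x, y), side walls 40 mm high and 4 mm thick, about 0.28 kg, loose, standing on the notepad. Origin under its centre, z up; +x points to the end with the round nest, -x to the end with the screw groove. Its flat floor inside is 17 mm above the underside
- tray_handle (a point): middle of the tray's grip: a straight black plastic sleeve 66 mm long along the tray's y, 14 mm wide along x and 18 mm high, on a steel bail over the tray's middle; this point is 92 mm above the underside. The handle is fixed to the tray (no hinge), the space under it is free down to the floor, and the tray hangs balanced from it
- tray_nest (a point): where the ball's centre lies when it rests in the middle of the nest: a round cork-lined hollow in the tray's floor, 80 mm wide and 12 mm deep, its middle 38 mm from the tray's centre towards +x. Its sides slope 9 degrees near the middle, then 16, then 25 at the edge, so in a level tray the ball settles in the middle within about 2 s
- tray_groove (a point): middle of the screw groove at the height of the ball's centre: a straight slot 12 mm wide along the tray's y, right across it, 62 mm from the centre towards -x. The ball lies on its edges, leaves it once the tray is tipped some 21 degrees (+x end down), then rolls over the floor and under the handle into the nest, where the end wall keeps it
- ball_center (a point): centre of the loose white trackball ball, 40 mm in diameter, about 45 g; it starts in the screw groove, within 22 mm of the groove's middle
- pad: yellow notepad, 275 x 206 x 4 mm (x, y, z), stays where it is; origin under its centre, x along its long side. The tray starts on it with its x along the pad's x (nest end away from the robot)
- trackball: black trackball with an empty ball socket, 128 x 112 x 38 mm, left of the notepad seen from the robot; not to be moved; origin under its centre
- marker: bystander: black and white marker pen, 135 mm long (along its y), lying at the right; origin under its centre
- usb_stick: bystander: blue USB stick, 18 x 52 x 9 mm, lying beside the trackball; origin under its centre
Not all that is in view belongs to the job. What is shaped like the part that bears ball_center but pink is not meant.

How it is judged:
On the way, in this order (a step that is already met when the one before it is completed fails the run):
1. the tray is lifted off the pad by the gripper (height (world z) of tray above 0.03 m and contact force between tray and the fingers above 1 N), for 0.2 s.
2. the tray is tipped by at least 15 degrees while it still points along the pad (angle between tray's own z axis and vertical above 0.262 rad and angle between the x axis of tray and the x axis of pad, either way round below 0.65 rad), for 0.1 s.
3. the tray is level again, still along the pad, with the ball resting in the nest (angle between tray's own z axis and vertical below 0.12 rad and angle between the x axis of tray and the x axis of pad, either way round below 0.4 rad and distance between ball_center and tray_nest below 0.01 m and contact force between tray and the fingers above 1 N), for 0.3 s.
At the end, for the whole second after the job is handed in: The gripper holds the tray with its underside at least 55 mm above the desk, level within 5.7 degrees, square across the pad within 11 degrees with the nest end on the trackball's side (left), the ball resting in the nest within 10 mm of its middle, all still (height (world z) of tray above 0.055 m and contact force between tray and the fingers above 1 N and angle between tray's own z axis and vertical below 0.1 rad and angle between the x axis of tray and the y axis of pad, either way round below 0.2 rad and x of trackball in the frame of tray above 0 m and distance between ball_center and tray_nest below 0.01 m and linear speed of tray below 0.03 m/s and linear speed of ball below 0.05 m/s); the arm keeps its last pose, push and grip.
It fails at once if the ball leaves the tray (distance between ball_center and tray above 0.13 m).
It fails at once if the tray is tipped by more than 40 degrees (angle between tray's own z axis and vertical above 0.7 rad).
It fails at once if the ball is more than 20 mm off the middle of the nest while the tray is turned (angle between the x axis of tray and the x axis of pad, either way round above 0.7 rad and distance between ball_center and tray_nest above 0.02 m).
It fails at once if the tray is more than 10 degrees off level while it is turned (angle between the x axis of tray and the x axis of pad, either way round above 0.7 rad and angle between tray's own z axis and vertical above 0.175 rad).
It fails at once if the trackball, the USB stick or the marker is moved by more than 30 mm (distance of any of trackball, usb_stick, marker from where it was at the start of the episode above 0.03 m).
It also fails if it takes over 45 s, if anything falls off the work surface, if the arm or the gripper's body presses on something with over 40 N, if the wrist force passes 120 N, or if a joint passes its speed limit or range.

## Working session

There is one attempt and no reset: what is moved stays moved. The work goes in short steps, each a Python script; the robot and the scene stay as the last script left them, time stands still between calls to the robot, and variables do not carry over. Pictures are saved under pics/ and viewed, and the job is handed in when it is done.

```bash
ls; mkdir -p pics; python3 - <<'E'
from rig import manip, viewer
import cv2
for n in ("side","top"):
    c=viewer.read_camera(n); cv2.imwrite(f"pics/{n}0.png",c["image"][:,:,::-1])
    print(n,c["fx"],c["fy"],c["cx"],c["cy"]);print(c["extrinsics"].round(4).tolist())
print(manip.current_clock(),manip.current_tcp_rot(),manip.current_position())
E
```

```text
pics
side 522.4448739189503 522.4448739189503 271.35007352601804 208.25414989191142
[[-0.9398, 0.3417, -0.0046, 0.4758], [0.2107, 0.5688, -0.795, -0.0814], [-0.269, -0.7482, -0.6065, 1.3158], [0.0, 0.0, 0.0, 1.0]]
top 534.3744094658751 534.3744094658751 284.66955074420923 205.4884811803398
[[0.0138, -0.9999, 0.0051, 0.0503], [-0.9958, -0.0142, -0.0902, 0.5309], [0.0903, -0.0039, -0.9959, 1.453], [0.0, 0.0, 0.0, 1.0]]
0.1 [ 9.86599787e-01  1.63157771e-01 -1.49961888e-05 -6.33338200e-04] [ 0.17701451 -0.520457    0.23070256]
```

View pics/side0.png

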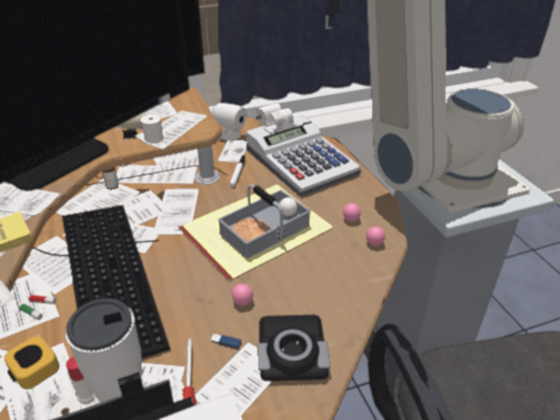

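View pics/top0.png

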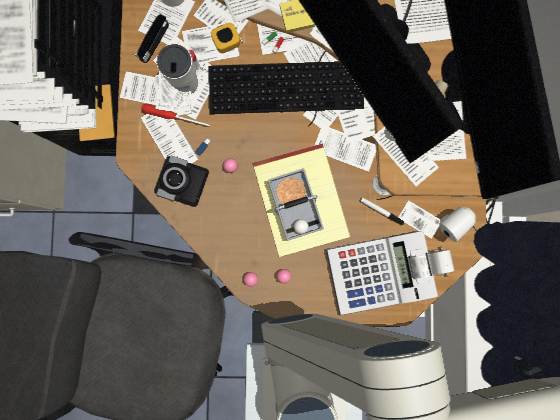

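Top view: the white ball is in the tray's near end at about (302,227), side view (289,206). Lookalikes are the pink balls at top (230,166), (250,279) and (283,276), which I rule out by colour. The tray is at about (293,204), its nest (orange cork) at (290,189), and the black handle runs across the middle. I'll check these in a close crop.

```bash
python3 - <<'E'
import cv2, numpy as np
t=cv2.imread("pics/top0.png")[140:260,240:360]; s=cv2.imread("pics/side0.png")[170:270,190:330]
t=cv2.resize(t,(600,600),interpolation=cv2.INTER_CUBIC); s=cv2.resize(s,(784,560),interpolation=cv2.INTER_CUBIC)
cv2.imwrite("pics/tc.png",t); cv2.imwrite("pics/sc.png",s)
E
```

```text
(no output)
```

View pics/tc.png

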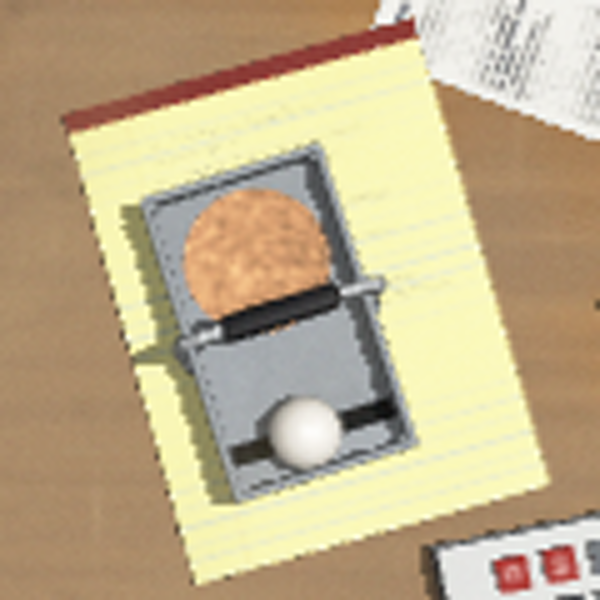

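View pics/sc.png

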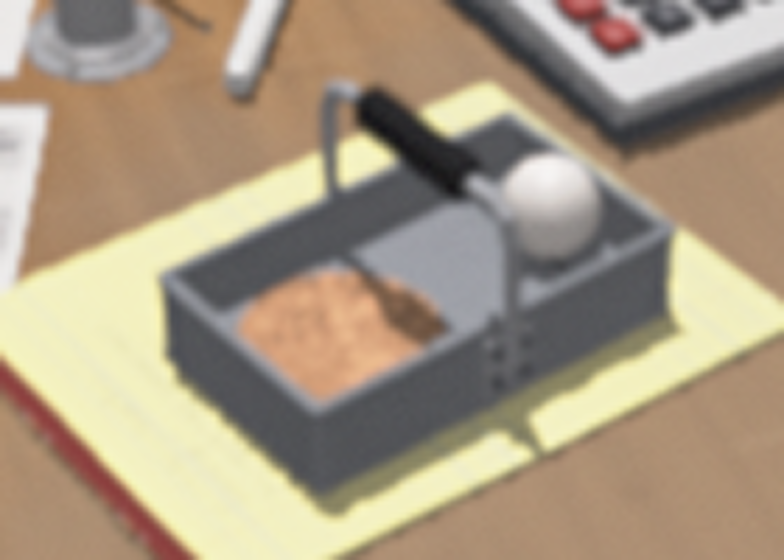

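White ball confirmed: it lies in the groove, and the other balls are pink and outside the tray. In the side crop the handle's middle is at (417,141), and in the top crop at (280,309). Next I measure the handle, the yaw and the obstacles.

```bash
cat > h.py <<'E'
from rig import manip, viewer
import numpy as np, cv2
from scipy.spatial.transform import Rotation as R
def ray(c,u,v):
    E=c["extrinsics"]; d=E[:3,:3].T@np.array([(u-c["cx"])/c["fx"],(v-c["cy"])/c["fy"],1])
    return -E[:3,:3].T@E[:3,3], d/np.linalg.norm(d)
def plane(c,u,v,z):
    o,d=ray(c,u,v); return o+d*(z-o[2])/d[2]
def tri(c1,p1,c2,p2):
    o1,d1=ray(c1,*p1);o2,d2=ray(c2,*p2)
    s=np.linalg.lstsq(np.c_[d1,-d2],o2-o1,rcond=None)[0]
    a,b=o1+s[0]*d1,o2+s[1]*d2
    return (a+b)/2,np.linalg.norm(a-b)
def proj(c,p):
    q=c["extrinsics"]@np.r_[p,1]; return c["fx"]*q[0]/q[2]+c["cx"],c["fy"]*q[1]/q[2]+c["cy"]
E
python3 - <<'E'
from h import *
t=viewer.read_camera("top"); s=viewer.read_camera("side")
C=lambda u,v:((u+.5)/5+239.5,(v+.5)/5+139.5)
S=lambda u,v:((u+.5)/5.6+189.5,(v+.5)/5.6+169.5)
h,e=tri(t,C(280,309),s,S(417,141)); print("handle",h.round(4),e.round(4))
def mid(im,c,box):
    x0,y0,x1,y1=box; m=(im[y0:y1,x0:x1].max(2)<60).astype(np.uint8); 
    n,l,st,ce=cv2.connectedComponentsWithStats(m); 
    for i in range(1,n):
        if st[i,4]>8: 
            r=cv2.minAreaRect(np.argwhere(l==i)[:,::-1].astype(np.float32)+[x0,y0].__class__([x0,y0])) if 0 else None
            pts=np.argwhere(l==i)[:,::-1]; print(c,st[i],ce[i]+[x0,y0])
mid(t["image"],"top",(278,192,314,212)); mid(s["image"],"side",(250,180,282,210))
cs=[plane(t,*C(*p),.044) for p in [(143,203),(320,145),(413,443),(238,500)]]
cs=np.array(cs); print("rim",cs.round(3).tolist(),"ctr",cs.mean(0).round(4))
d=cs[0]+cs[1]-cs[2]-cs[3]; print("yaw",np.degrees(np.arctan2(d[1],d[0])),np.linalg.norm(d)/2)
d2=cs[0]+cs[3]-cs[1]-cs[2]; print("yaw2",np.degrees(np.arctan2(-d2[0],d2[1])),np.linalg.norm(d2)/2)
ps=np.array([plane(t,*C(*p),.004) for p in [(65,118),(413,22),(549,483),(197,584)]])
d=ps[0]+ps[1]-ps[2]-ps[3]; print("pad",ps.mean(0).round(3),np.degrees(np.arctan2(d[1],d[0])),np.linalg.norm(d)/2)
print("stand base",plane(t,380,190,0),plane(s,207,178,0),"top",tri(t,(376,170),s,(205,148)))
print("trackball",plane(t,181,180,.02),"marker",plane(t,380,212,.01))
print("sleeve ends",plane(t,*C(222,325),.1),plane(t,*C(337,293),.1))
print("cam centre",ray(t,0,0)[0],ray(s,0,0)[0])
E
```

```text
handle [0.5339 0.0299 0.096 ] 0.0019
top [  6   5  24  11 103] [295.19417476 202.00970874]
side [  4   7  22  18 154] [264.05844156 195.40909091]
rim [[0.597, 0.104, 0.044], [0.631, 0.007, 0.044], [0.468, -0.045, 0.044], [0.436, 0.05, 0.044]] ctr [0.5328 0.029  0.044 ]
yaw 18.16674238974534 0.17071375668817093
yaw2 18.97363757658965 0.10110140464309791
pad [0.549 0.013 0.004] 16.702973789056905 0.2716302630539056
stand base [ 0.57996021 -0.21035598  0.        ] [ 0.60091299 -0.21325121  0.        ] top (array([ 0.61261461, -0.1774007 ,  0.11084987]), np.float64(0.0131823817674252))
trackball [0.59749692 0.34696629 0.02      ] marker [ 0.51694921 -0.20838369  0.01      ]
sleeve ends [0.52553345 0.05988063 0.1       ] [ 5.43263736e-01 -2.40745520e-04  1.00000000e-01]
cam centre [0.39677614 0.06349292 1.49467807] [0.81831219 0.86814512 0.73556906]
```

```bash
cat >> h.py <<'E'
H=np.array([.5335,.0295,.096]); YAW=np.radians(17.5); PADYAW=np.radians(16.7)
def ori(yaw,tilt=0,sg=1):
    y=sg*np.array([np.cos(yaw),np.sin(yaw),0]); z=np.array([0,0,-1.])
    r=R.from_matrix(np.c_[np.cross(y,z),y,z])
    ax=np.array([-np.sin(yaw),np.cos(yaw),0])
    return R.from_rotvec(ax*tilt)*r
def tcp(g,r): return g+r.apply([0,0,.019])
E
python3 - <<'E'
from h import *
for sg in (1,-1):
  for yaw,tilt,z in [(YAW,0,.2),(YAW,0,.096),(YAW,0,.2),(YAW,.47,.2),(PADYAW+.785,0,.2),(PADYAW+np.pi/2,0,.2)]:
    r=ori(yaw,tilt,sg); q=manip.solve_ik(tcp(np.r_[H[:2],z],r),r.as_quat()); print(sg,round(yaw,2),tilt,z,None if q is None else np.round(q,2))
E
```

```text
1 0.31 0 0.2 [-0.1   0.25 -0.12  1.2   0.    1.16]
1 0.31 0 0.096 [-0.1   0.33 -0.3   0.95  0.    1.16]
1 0.31 0 0.2 [-0.1   0.25 -0.12  1.2   0.    1.16]
1 0.31 0.47 0.2 [-0.03  0.55  0.25  1.72 -0.15  1.27]
1 1.08 0 0.2 [-0.1   0.25 -0.12  1.2   0.    0.39]
1 1.86 0 0.2 [-0.1   0.25 -0.12  1.2   0.   -0.39]
-1 0.31 0 0.2 [-0.1   0.25 -0.12  1.2   0.   -1.98]
-1 0.31 0 0.096 [-0.1   0.33 -0.3   0.95  0.   -1.98]
-1 0.31 0 0.2 [-0.1   0.25 -0.12  1.2   0.   -1.98]
-1 0.31 0.47 0.2 [-0.03  0.55  0.25  1.72 -0.15 -1.87]
-1 1.08 0 0.2 [-0.1   0.25 -0.12  1.2   0.   -2.75]
-1 1.86 0 0.2 [-0.1   0.25 -0.12  1.2   0.    2.75]
```

```bash
python3 - <<'E'
from h import *
p=manip.current_position(); 
try: manip.movel(p+[0,0,.12],.2)
except manip.Unreachable: print("no raise")
r=ori(YAW)
manip.move_ptp(tcp(np.r_[H[:2],.3],r),r.as_quat())
manip.grip(.05,80)
manip.movel(tcp(np.r_[H[:2],.16],r),.15)
print(manip.current_clock(),manip.current_position(),manip.current_width(),manip.current_contact_force())
for n,b in (("top",(240,140,360,260)),("side",(190,130,330,270))):
    c=viewer.read_camera(n); x0,y0,x1,y1=b; cv2.imwrite(f"pics/{n}1.png",cv2.resize(c["image"][y0:y1,x0:x1,::-1],None,fx=4,fy=4,interpolation=cv2.INTER_CUBIC))
E
```

```text
4.825 [0.5339516  0.02946961 0.14177675] 0.05008913559833021 [-0.70183393  0.38040899 -0.82359304]
```

View pics/side1.png

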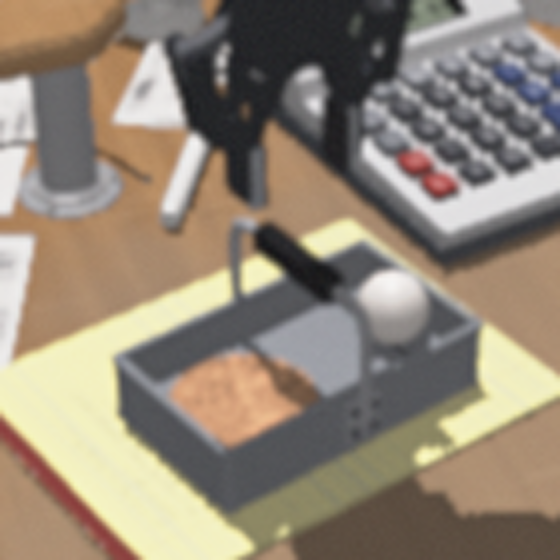

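View pics/top1.png

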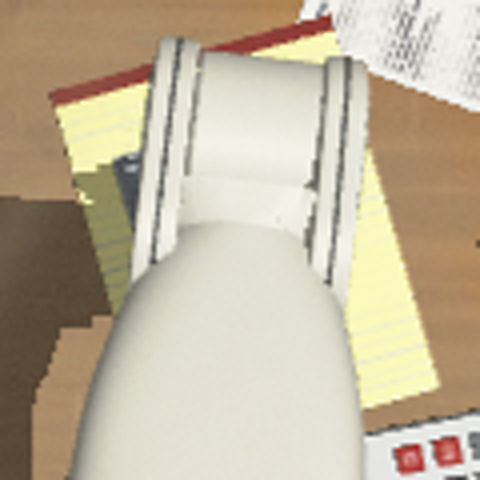

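The open fingers straddle the handle centrally: tips at about side crop (250,195) and (335,165), with the handle's middle at (297,262). I'll descend, grip and lift.

```bash
python3 - <<'E'
from h import *
r=ori(YAW)
print(manip.movel(tcp(H,r),.08,force_limit=15))
manip.grip(0.0,90); print(manip.current_width(),manip.current_contact_force())
manip.movel(tcp(H+[0,0,.03],r),.05)
manip.movel(tcp(H+[0,0,.125],r),.08); manip.pause(.3)
print(manip.current_clock(),manip.current_position(),manip.current_width(),manip.current_contact_force())
c=viewer.read_camera("side"); cv2.imwrite("pics/side2.png",cv2.resize(c["image"][90:270,160:360,::-1],None,fx=3,fy=3,interpolation=cv2.INTER_CUBIC))
E
```

```text
False
0.012491714776826318 [-1.76060921 -0.24253898  6.58996985]
8.6917 [0.53344362 0.02951098 0.20182523] 0.012394178991181082 [ 0.42981274 -0.01755211 -2.48022235]
```

View pics/side2.png

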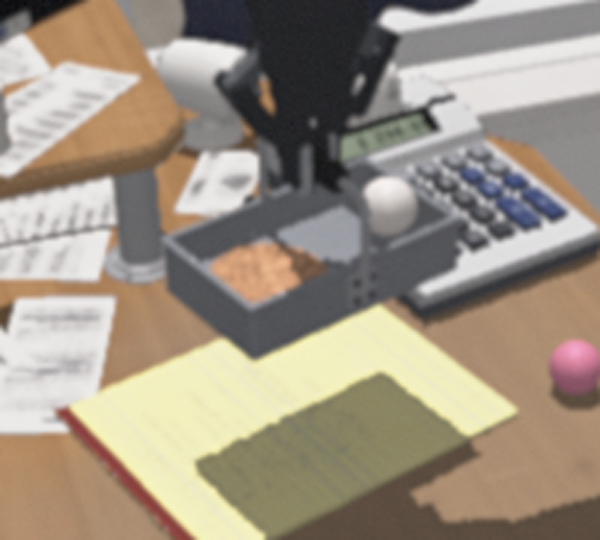

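```bash
python3 - <<'E'
from h import *
G=H+[0,0,.125]; r=ori(YAW,.45)
t0=manip.current_clock(); manip.movel(tcp(G,r),.0045,rotation=r.as_quat()); print(manip.current_clock()-t0)
manip.pause(1.0)
c=viewer.read_camera("side"); cv2.imwrite("pics/side3.png",cv2.resize(c["image"][90:270,160:360,::-1],None,fx=3,fy=3,interpolation=cv2.INTER_CUBIC))
print(manip.current_clock(),manip.current_width(),manip.current_contact_force(), (R.from_quat(manip.current_tcp_rot())*r.inv()).magnitude())
E
```

```text
2.0333000000000006
11.825 0.01259130005043731 [-0.73352382 -0.26548301 -3.58363965] 4.1959462582144094e-05
```

View pics/side3.png

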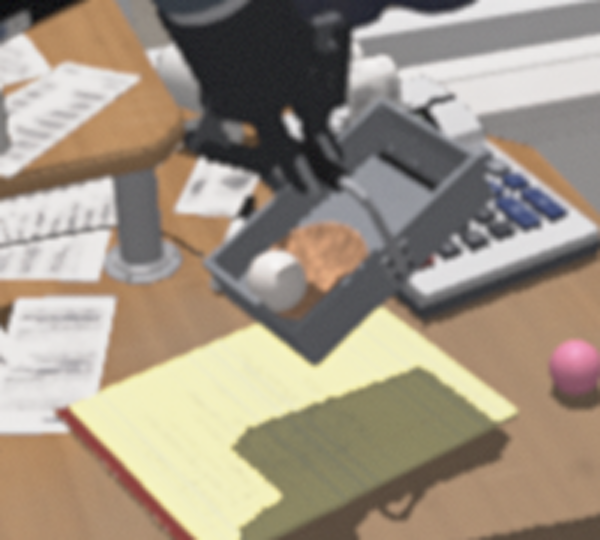

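The ball has left the groove and now lies in the nest against the end wall, at about (275,280). I'll level the tray slowly and check that the ball settles in the middle.

```bash
python3 - <<'E'
from h import *
G=H+[0,0,.125]; r=ori(YAW)
t0=manip.current_clock(); manip.movel(tcp(G,r),.0045,rotation=r.as_quat()); print(manip.current_clock()-t0)
manip.pause(2.5)
c=viewer.read_camera("side"); im=c["image"]
cv2.imwrite("pics/side4.png",cv2.resize(im[90:270,160:360,::-1],None,fx=3,fy=3,interpolation=cv2.INTER_CUBIC))
zb=.004+.125+.017-.012+.02+.001
p=H+[.038*np.cos(YAW),.038*np.sin(YAW),0]; p[2]=zb
print("expected nest px",proj(c,p),((np.array(proj(c,p))-[160,90])*3))
hsv=cv2.cvtColor(im,cv2.COLOR_RGB2HSV); u,v=map(int,proj(c,p))
w=im[v-30:v+30,u-30:u+30].astype(int); m=((w.min(2)>115)&(w.max(2)-w.min(2)<40)).astype(np.uint8)
n,l,st,ce=cv2.connectedComponentsWithStats(m)
for i in range(1,n):
  if st[i,4]>60: print(st[i],ce[i]+[u-30,v-30],plane(c,*(ce[i]+[u-30,v-30]),zb)-p)
print(manip.current_clock(),manip.current_width(),manip.current_contact_force())
E
```

```text
2.0333000000000006
expected nest px (np.float64(248.0060736560421), np.float64(177.39601030227172)) [264.01822097 262.18803091]
[  0   0  29  22 364] [231.53846154 154.5521978 ] [ 6.04745000e-03 -9.45136451e-02  2.77555756e-17]
[  0  12  60  34 744] [254.38037634 174.42204301] [-1.52537592e-02 -5.68814542e-03  2.77555756e-17]
16.4083 0.01264904072552522 [-0.13047944  0.82391925 -3.40053517]
```

View pics/side4.png

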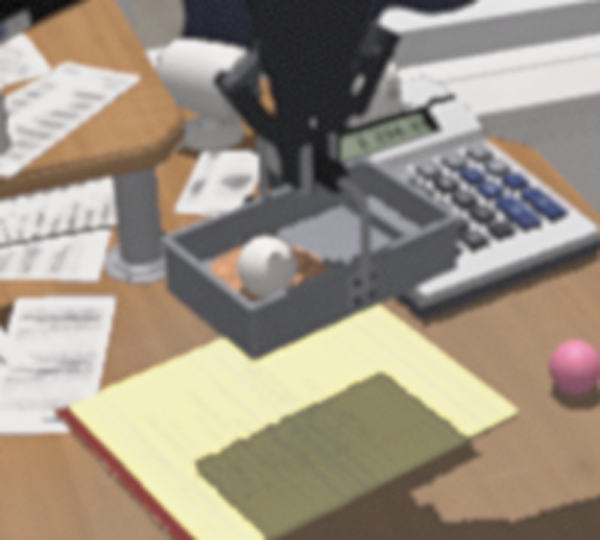

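The ball is at about (268,266), against an expected nest middle of (264,262), so it's within about 4 mm (the colour mask picked up the tray walls, so I read this by eye). Now a slow quarter turn to the left.

```bash
python3 - <<'E'
from h import *
G=H+[0,0,.135]; r=ori(PADYAW+np.pi/2)
t0=manip.current_clock(); manip.movel(tcp(G,r),.0018,rotation=r.as_quat()); print(manip.current_clock()-t0)
manip.pause(2.5)
for n,b in (("side",(160,90,360,270)),("top",(200,110,400,290))):
    c=viewer.read_camera(n); x0,y0,x1,y1=b
    p=H+[.038*np.cos(PADYAW+np.pi/2),.038*np.sin(PADYAW+np.pi/2),0]; p[2]=.165
    print(n,(np.array(proj(c,p))-[x0,y0])*3)
    cv2.imwrite(f"pics/{n}5.png",cv2.resize(c["image"][y0:y1,x0:x1,::-1],None,fx=3,fy=3,interpolation=cv2.INTER_CUBIC))
print(manip.current_clock(),manip.current_position(),manip.current_width(),manip.current_contact_force(),manip.current_dq().round(4), (R.from_quat(manip.current_tcp_rot())*r.inv()).magnitude())
E
```

```text
3.4833999999999996
side [343.87807824 255.46924315]
top [245.03201992 280.05761202]
22.4917 [0.53349433 0.02950658 0.21199035] 0.012616086808947935 [ 0.51596623  1.01939724 -3.27262879] [-0.001  -0.0007  0.0005 -0.0028  0.001  -0.0005] 3.37284401282392e-05
```

View pics/side5.png

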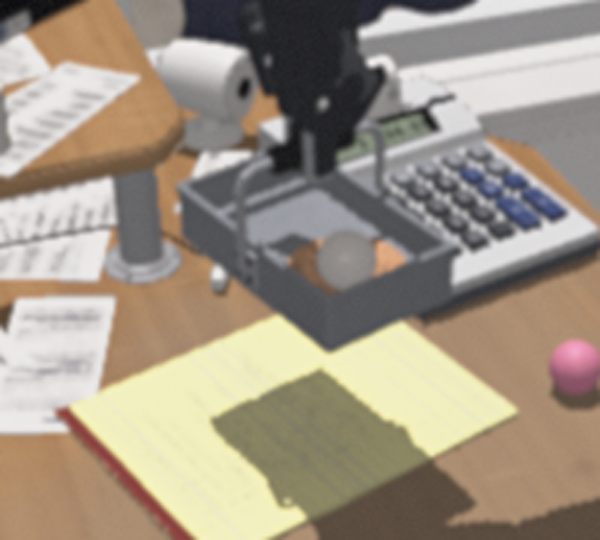

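View pics/top5.png

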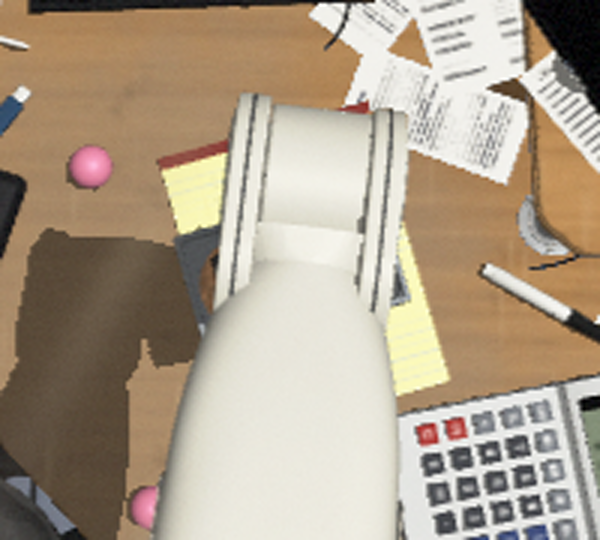

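The ball is at (346,260), against the predicted nest middle of (344,255). One check of the rim corners for level and squareness, and of the ball's motion, before handing in.

```bash
python3 - <<'E'
from h import *
c=viewer.read_camera("side"); a=PADYAW+np.pi/2
for lx,ly in [(.087,.052),(.087,-.052),(-.087,.052),(-.087,-.052)]:
    p=H+[lx*np.cos(a)-ly*np.sin(a),lx*np.sin(a)+ly*np.cos(a),0]; p[2]=.179
    print(lx,ly,((np.array(proj(c,p))-[160,90])*3).round(0))
im=c["image"][90:270,160:360,::-1]; im=cv2.resize(im,None,fx=3,fy=3,interpolation=cv2.INTER_CUBIC)
d=cv2.absdiff(im,cv2.imread("pics/side5.png")); print("diff near ball",d[220:300,300:390].mean(),"elsewhere",d[400:].mean())
for lx,ly in [(.087,.052),(.087,-.052),(-.087,.052),(-.087,-.052)]:
    p=H+[lx*np.cos(a)-ly*np.sin(a),lx*np.sin(a)+ly*np.cos(a),0]; p[2]=.179
    q=((np.array(proj(c,p))-[160,90])*3+1).astype(int); im=cv2.drawMarker(im.copy(),tuple(int(x) for x in q),(0,0,255),cv2.MARKER_CROSS,14,1)
cv2.imwrite("pics/side6.png",im)
E
```

```text
0.087 0.052 [454. 244.]
0.087 -0.052 [324. 300.]
-0.087 0.052 [297. 137.]
-0.087 -0.052 [173. 183.]
diff near ball 0.7571296296296296 elsewhere 0.6692976190476191
```

View pics/side6.png

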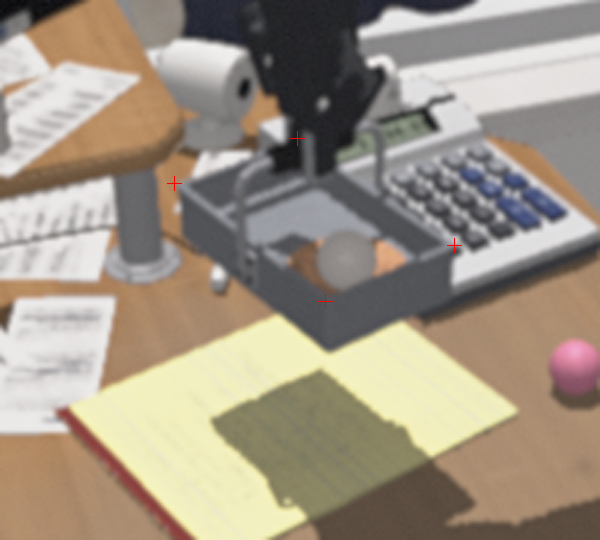

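Compared with the prediction, the rim corners are shifted by nearly the same amount: left (180,187) against (173,183), near (331,305) against (324,300), right (455,252) against (454,244). That is 3–4 mm overall, with under about 2° of tilt or yaw error. The ball region shows no change between frames, so I'm handing in.

```bash
python3 - <<'E'
from h import *
print(manip.current_clock(),manip.current_width()); manip.finish_job()
E
```

```text
22.5417 0.012146890183346795
the job is handed in; nothing more can be done
```

I lifted the tray by its handle and tipped it about 26° nest end down, so the white ball rolled back into the nest. I levelled it, turned it a quarter turn to the left and handed the job in at 22.5 s. The arm is still holding the tray, with its underside about 13 cm above the pad and the nest end on the trackball's side.

**Last checks:**
- **Ball:** in the side view it sat within about 4 mm of the predicted nest middle, and two frames taken one after the other showed no motion.
- **Tray:** the rim corners matched a level, square tray to within about 2°, apart from an even shift of 3–4 mm. That is somewhat more than the 2 mm camera calibration error.
- **Other things:** nothing on the desk was touched that I could see; I did not measure their positions again.

**Checks that failed or were limited:**
- My automatic colour mask for the ball failed after levelling because it picked up the tray walls, so I read the ball's position from the image by eye.
- At the end the top camera's view of the tray was blocked by the arm, so the final check of the ball and tray comes from the side camera only.

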